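Rebuild the lost balancing sculpture from its odd pieces

TASK

Put the student's lost balancing sculpture back together: set the dark wedge squarely on the middle of the slanted beech plinth, turned so that its top comes out level, and let go. Then try the toy boat hull on the cork pad: stand it there on its flat stern with the bow pointing up and let go to see that it stands by itself; after that take it again and stand it the same way on the middle of the wedge's level top. Leave the protractor, key ring disc, whistle and tin where they are.

Things in the scene. Friction and masses are not known exactly. Their poses are not given: they have to be found in the camera images.
- plinth: Fixed pale beech block with a slanted top, 124 long (x) x 84 wide (y), stands on the worktop. Origin: centre of its underside; z up. Its top face slopes by 12 degrees, climbing towards its +x end: 44 mm high at the middle, 31 at the -x end, 57 at the +x end.
- wedge: Loose dark brown wooden wedge, 110 long (x) x 56 wide (y), 130 to 230 g. Origin: centre of its underside, flat on the worktop at the start; z: normal of the underside. Its long sides are upright and parallel. Its top face slopes by 12 degrees: 20 mm thick at the -x end, 43.4 at the +x end (pale end-grain patch). Laid on the plinth's slope, +x end at the low end, its top is level, 75 mm up.
- wedge_thick (a point): Middle of the top edge of the wedge's thick end (55, 0, 43.4 mm in the wedge's frame).
- wedge_thin (a point): Middle of the top edge of the wedge's thin end (-55, 0, 20 mm in the wedge's frame).
- wedge_top (a point): Centre of the wedge's top face (0, 0, 31.7 mm in the wedge's frame).
- hull: Toy boat hull, pale wood, blue bottom, dark cockpit patch on deck; 130 long (x, bow +x) x 52 wide x 38 high, 150 to 290 g. At the start deck up (z). Origin: centre of the flat bottom. Sides parallel from stern to x = 20 mm (above z = 10; 38 mm wide below), then tapering to 14 mm at the bow. Deck flat. Stern a flat upright face at x = -65, on which it can stand; centre of mass near x -6, z 20.
- hull_transom (a point): Centre of the flat stern face (-65, 0, 19 mm in the hull's frame).
- hull_bow (a point): Bow end (65, 0, 19 mm in the hull's frame).
- pad: Round cork pad fixed on the worktop, 130 across, 4 mm thick. Origin: centre of its underside.
- protractor: Orange plastic half-round protractor, 150 x 75 x 3 mm, loose; origin at the middle of its straight edge.
- key_disc: Chrome key ring disc, 44 across, 4 mm thick, loose; origin under its centre.
- whistle: Carved pine whistle, 78 x 22 x 22 mm, loose, lying along its x; origin under it.
- glue_tin: Closed tin with a yellow label, 70 across, 75 high, loose; origin under its centre.
Mind the look-alikes: they are no part of the job. Leave any green look-alike of the hull alone. Of the things shaped like the wedge, the brown one is meant.

How it is judged:
By the outcome, as a careful person would: the job done as asked, in the order asked, and still so for the second after the job is handed in, with the robot touching nothing.
It also fails if it takes over 72 s, if anything falls off the work surface, if the arm or the gripper's body presses on something with over 40 N, if the wrist force passes 120 N, or if a joint passes its speed limit or range.

ROBOT

A 6-joint arm with a two-finger parallel gripper is mounted at the origin on the work surface. World frame = base frame: x ahead of the robot, y to its left, z up, the work surface at z = 0. Lengths are in mm, angles in rad, forces in N, time in s.
With the tool pointing down it reaches from about 375 to 975 mm from the base axis. Payload 3.8 kg.
Tool frame: the origin (TCP) lies at the centre of the arm's flange, where the gripper is bolted on; the fingertips stand 173 mm ahead of it and the grasp point (between the pads) lies 155 mm ahead of it; z points along the fingers, y is the line along which they close (so a half turn about z gives the same grasp; the last joint's range is limited). The gripper opens to 85 mm and grips with 20 to 120 N. Pads are 22 mm wide; open, the fingers measure 114 mm over their backs; the gripper's body (76 mm by 85 mm) begins 54 mm behind the grasp point. The pads swing forward as they close: fully open they stand 13 mm farther back than shut.
Start: joints at [-1.189, 0.264, 1.604, -0, 1.274, -0.037], TCP at [274.493, -616.663, 404.68] pointing down, gripper open.
Joint ranges: [-2.63, 2.63], [-0.94, 2.18], [0.31, 2.57], [-1.31, 4.45], [0, 2.66], [-2.55, 2.55]. Speed limits (rad/s): [2.57, 2.57, 3.14, 3.14, 3.14, 3.14].

INTERFACE

Orientations are given as a unit quaternion [x, y, z, w].
In Python, from rig import bot, planner, sensors, imaging gives the robot as it stands. Calls block until the motion is done:
- bot.move_ptp(position, orientation): joint-space move of the TCP to a pose.
- bot.move_linear(position, orientation=None, feed=150): straight line of the TCP; orientation=None keeps the orientation; feed is the mean speed in mm/s.
- bot.movej(angles): joint-space move.
- bot.ungrasp() and bot.grab(): open the fingers fully, or close them until they stop; the grip force is fixed at half the most.
- bot.pause(seconds).
- planner.ik(position, orientation): joint angles nearest the present ones, or None.
- sensors.get_state(): the state.
- imaging.snapshot(name): name is "side" or "top"; returns (picture, depth): 400x640x3 uint8, red, green, blue; 400x640 float32, mm along the optical axis (not along the pixel's ray), 0 where there is no reading.
- imaging.camera_params(name): a dict with "intrinsics" (3x3 intrinsics, pixels), "dist" ([k1, k2, p1, p2, k3] as OpenCV has them; the pictures are not rectified), "pose" (4x4, takes a point from camera to world coordinates). Camera axes: x right, y up, looking along -z (the intrinsics and any distortion apply to the point x, -y, -z); pixel columns grow to the right and rows downward; lengths in mm; the calibration is good to about 2 mm. A picture is of the moment at which its call begins. camera_params takes no time and is no camera call.
A pose or a line that the arm cannot do raises bot.MotionError and nothing moves.
- bot.hand_in(): hands the job in; it is judged then, once.
The state is a dict: "t": time; "q": joint angles; "joint_velocities": joint speeds; "effort": joint torques, N m; "position": TCP position; "ee_rot": TCP orientation; "ft_force": force on the tool from outside, world axes, zero at the start; "moment": the same for the moment, N m; "gripper_width": finger opening in mm; "grip_force": force on a finger pad.
Only numpy, scipy, OpenCV 4.12 (cv2) and the standard library are available. Lean on these libraries where they do the work, as an engineer would, in place of code of your own. Each camera call takes 0.05 s, during which the arm holds its last target. There are 200 camera calls.

## Working session

There is one attempt and no reset: what is moved stays moved. The work goes in short steps, each a Python script; the robot and the scene stay as the last script left them, time stands still between calls to the robot, and variables do not carry over. Pictures are saved under pics/ and viewed, at most 10 in all, crops included, and the job is handed in when it is done.

```bash
ls; mkdir -p pics; python3 - <<'E'
from rig import bot, planner, sensors, imaging
import cv2, numpy as np
for n in("top","side"):
    p,d=imaging.snapshot(n); np.savez(f"{n}0.npz",p=p,d=d)
    cv2.imwrite(f"pics/{n}0.png",p[:,:,::-1])
    c=imaging.camera_params(n); print(n,np.round(c["intrinsics"],1).tolist(),c["dist"],np.round(c["pose"],3).tolist(), (d==0).mean())
s=sensors.get_state();print(s["t"],s["ee_rot"],s["gripper_width"])
E
```

```text
pics
top [[436.7, 0.0, 316.4], [0.0, 436.7, 192.7], [0.0, 0.0, 1.0]] [-0.01396724  0.          0.          0.          0.        ] [[0.001, 0.99, -0.139, 367.417], [-1.0, 0.001, -0.005, 9.299], [-0.005, 0.139, 0.99, 1239.031], [0.0, 0.0, 0.0, 1.0]] 0.00416796875
side [[447.0, 0.0, 312.9], [0.0, 447.0, 197.5], [0.0, 0.0, 1.0]] [-0.07624986  0.          0.          0.          0.        ] [[0.898, 0.339, -0.28, 189.129], [-0.44, 0.685, -0.58, -638.744], [-0.005, 0.644, 0.765, 951.749], [0.0, 0.0, 0.0, 1.0]] 0.003828125
0.1 [ 9.78156856e-01  2.07865606e-01 -1.88733651e-04 -1.00994679e-03] 85.64173612924029
```

View pics/top0.png

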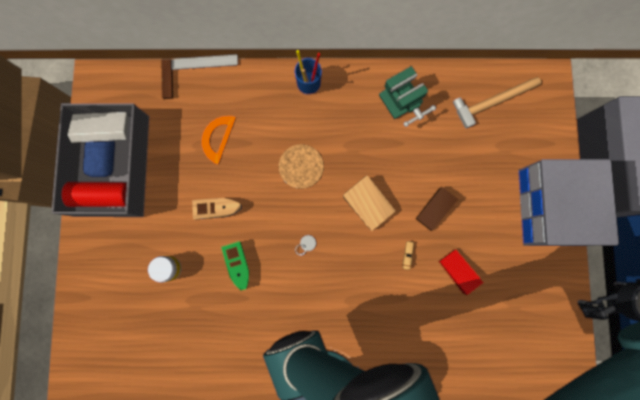

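View pics/side0.png

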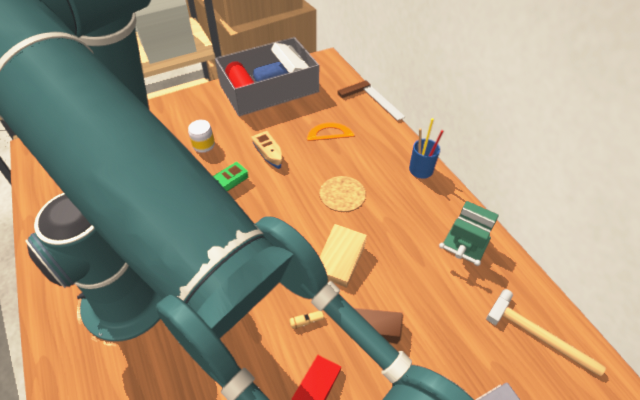

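The top view shows the pale hull at (215,208) with a green look-alike at (236,265). The brown wedge is at (438,208) with a red look-alike at (461,271), and the plinth is at (370,203). The pad is at (301,166). By colour, the brown wedge and the pale hull are the ones meant. The side view shows the same things, with the arm partly hiding the wedge and plinth. Next I'll confirm both in an enlarged crop and measure them.

```bash
cat > vis.py <<'E'
import cv2, numpy as np
from rig import imaging
def cloud(n,d):
    c=imaging.camera_params(n); K=np.array(c["intrinsics"]); h,w=d.shape
    uv=np.stack(np.meshgrid(np.arange(w),np.arange(h)),-1).reshape(-1,1,2).astype(float)
    r=cv2.undistortPoints(uv,K,np.array(c["dist"])).reshape(h,w,2)
    P=np.stack([r[...,0]*d,-r[...,1]*d,-d],-1); T=np.array(c["pose"])
    return P@T[:3,:3].T+T[:3,3]
def ray(n,uv,z):
    c=imaging.camera_params(n); T=np.array(c["pose"])
    r=cv2.undistortPoints(np.array(uv,float).reshape(-1,1,2),np.array(c["intrinsics"]),np.array(c["dist"])).reshape(-1,2)
    D=np.c_[r[:,0],-r[:,1],-np.ones(len(r))]@T[:3,:3].T; o=T[:3,3]
    return o+D*((z-o[2])/D[:,2])[:,None]
E
python3 - <<'E'
import numpy as np,cv2
from vis import *
f=np.load("top0.npz");p,d=f["p"],f["d"];W=cloud("top",d)
t=W[120:140,330:370,2];print("table z",np.median(W[300:330,100:220,2]),t.mean(),t.std())
R={"plinth":(335,165,405,240),"wedge":(410,180,468,236),"hull":(185,190,248,226),"pad":(270,138,330,195),"green":(215,235,255,295),"red":(435,243,487,300)}
for k,(a,b,c,e) in R.items():
    q=W[b:e,a:c].reshape(-1,3); m=q[:,2]>(2 if k=="pad" else 9); s=q[m]
    r=cv2.minAreaRect(s[:,:2].astype(np.float32)); print(k,m.sum(),"rect",np.round(r[0],1),np.round(r[1],1),round(r[2],1),"zmax",np.percentile(s[:,2],[5,50,98]).round(1))
    if k in("plinth","wedge","red"):
        A=np.c_[s[:,:2]-s[:,:2].mean(0),np.ones(len(s))]
        w=np.ones(len(s),bool)
        for i in range(8):
            x=np.linalg.lstsq(A[w],s[w,2],rcond=None)[0]; w=abs(A@x-s[:,2])<3
        g=x[:2];print("  slope",np.degrees(np.arctan(np.hypot(*g))),"uphill dir",np.degrees(np.arctan2(g[1],g[0])),w.sum(),"toprect",cv2.minAreaRect(s[w][:,:2].astype(np.float32)))
big=lambda a,b,c,e:cv2.resize(p[b:e,a:c,::-1],(760,int(760*(e-b)/(c-a))),interpolation=cv2.INTER_CUBIC)
cv2.imwrite("pics/crop1.png",np.vstack([big(330,165,490,225),big(180,188,340,228)[:, :]])[:600])
cv2.imwrite("pics/crop1.png",np.vstack([big(330,165,490,235)[:335],big(180,185,260,212+4)[:260]]))
E
```

```text
table z -1.4170788931299967 3.6126292467876455 75.83526674127995
plinth 1491 rect [460.1 -70. ] [127.5 240.4] 39.6 zmax [28.5 42.5 59.6]
  slope 15.151148789837954 uphill dir 84.15164754418599 522 toprect ((507.740478515625, -130.08665466308594), (124.7129135131836, 81.57037353515625), 41.804561614990234)
wedge 909 rect [ 424.6 -192.1] [ 94.4 408. ] 28.9 zmax [16.9 30.3 45.4]
  slope 14.381364660076242 uphill dir 25.41995069919842 331 toprect ((494.786376953125, -318.8934631347656), (53.57598876953125, 113.00506591796875), 54.190059661865234)
hull 844 rect [456.1 181.3] [379.2  77.5] 74.3 zmax [29.7 36.9 42.5]
pad 1192 rect [534.6  65.3] [334.4 171.6] 0.0 zmax [2.2 3.8 8.8]
green 907 rect [375.4 148.6] [132.4 245.6] 25.0 zmax [26.6 36.7 43. ]
red 970 rect [ 363.9 -219.9] [444.4 112.9] 74.9 zmax [17.3 30.  43.9]
  slope 14.4206638026332 uphill dir 154.49335870614323 376 toprect ((321.26971435546875, -380.42987060546875), (112.0824203491211, 56.351810455322266), 34.122154235839844)
```

View pics/crop1.png

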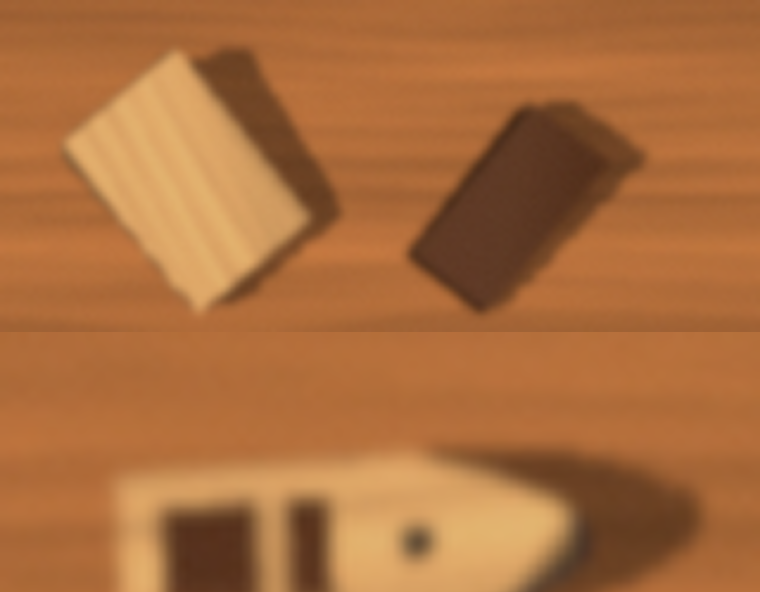

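The crop shows the brown wedge and the plinth beside it (no other brown wedge in view), and the pale hull with its dark cockpit and bow pointing right. These match the description. The depth readings have dropouts, so I'll refit with those filtered out.

```bash
cat >> vis.py <<'E'
def blob(W,box,zlo,zhi=80,lab=None):
    a,b,c,e=box; S=W[b:e,a:c]; z=cv2.medianBlur(S[...,2].astype(np.float32),3)
    m=((z>zlo)&(z<zhi)).astype(np.uint8)
    n,l,st,_=cv2.connectedComponentsWithStats(m); i=1+st[1:,4].argmax()
    k=(l==i)&(S[...,2]>zlo-4)&(S[...,2]<zhi); return S[k]
def plane(s,tol=4):
    c=s[:,:2].mean(0);A=np.c_[s[:,:2]-c,np.ones(len(s))];w=np.ones(len(s),bool)
    for i in range(15):
        x=np.linalg.lstsq(A[w],s[w,2],rcond=None)[0]; w=abs(A@x-s[:,2])<tol
    return x,w,c
def rect(s):
    (c,wh,a)=cv2.minAreaRect(s[:,:2].astype(np.float32))
    if wh[1]>wh[0]: wh=wh[::-1];a+=90
    return np.round(c,1),np.round(wh,1),round((a+90)%180-90,1)
E
python3 - <<'E'
from vis import *
from rig import imaging
W=np.nanmedian([cloud("top",imaging.snapshot("top")[1]) for i in range(8)],0)
print("table",np.median(W[280:320,100:140,2]))
R={"plinth":(335,165,405,240),"wedge":(410,180,468,236),"hull":(185,190,248,226),"pad":(270,138,330,195),"red":(435,243,487,300)}
for k,b in R.items():
    s=blob(W,b,1 if k=="pad" else 10); print(k,len(s),rect(s),np.percentile(s[:,2],[2,50,98]).round(1))
    if k!="pad":
        x,w,c=plane(s);print("  plane slope",np.degrees(np.arctan(np.hypot(*x[:2]))).round(1),"uphill",np.degrees(np.arctan2(x[1],x[0])).round(1),w.sum(),rect(s[w]))
    if k=="hull":
        u=np.array([np.cos(np.radians(rect(s)[2])),np.sin(np.radians(rect(s)[2]))]);u=-u if u[1]>0 else u;o=(s[:,:2]-rect(s)[0]);a=o@u;v=o@[-u[1],u[0]]
        print(u,[(i,np.round([v[(a>i)&(a<i+10)].min(),v[(a>i)&(a<i+10)].max()],1)) for i in range(-65,60,10)], s[:,:2].mean(0))
E
```

```text
table -1.2712146542988876
plinth 1469 (array([ 509.5, -129.8]), array([127.4,  84.9]), 39.6) [20.9 42.3 55.5]
  plane slope 12.0 uphill 40.0 1380 (array([ 508.7, -130.8]), array([124.8,  84.5]), 39.7)
wedge 887 (array([ 494.1, -319.8]), array([110.8,  56.4]), -38.6) [15.7 29.9 41.9]
  plane slope 12.1 uphill -39.2 852 (array([ 494.1, -319.8]), array([110.6,  56.4]), -38.6)
hull 838 (array([495.7, 295. ]), array([130.5,  52.4]), -85.5) [18.1 37.  39.1]
  plane slope 0.3 uphill 73.1 787 (array([495.6, 295.1]), array([130.6,  52.2]), -85.7)
[ 0.0784591  -0.99691733] [(-65, array([-26. ,  24.6])), (-55, array([-26.2,  26.1])), (-45, array([-26. ,  25.9])), (-35, array([-26.2,  25.2])), (-25, array([-26. ,  24.1])), (-15, array([-26. ,  25.8])), (-5, array([-26.2,  25.7])), (5, array([-26.1,  24.8])), (15, array([-26.2,  24. ])), (25, array([-24.2,  23.2])), (35, array([-21. ,  19.8])), (45, array([-17.8,  16. ])), (55, array([-12.2,   9.9]))] [493.83452835 299.31245672]
pad 1541 (array([620. ,  61.3]), array([127.4, 126.6]), -45.1) [0.8 2.9 5. ]
red 953 (array([ 320.9, -380.6]), array([110.9,  56.8]), 36.0) [15.4 29.8 41.7]
  plane slope 11.8 uphill -143.1 899 (array([ 320.9, -380.6]), array([110.9,  56.7]), 36.1)
```

Sizes, slopes (12°) and heights all match the descriptions, with a depth bias of about -1.3 mm. Now I'll check reachability of the whole plan.

```bash
cat > plan.py <<'E'
import numpy as np
from scipy.spatial.transform import Rotation as Ro
from rig import bot, planner, sensors
rad=np.radians; Z=np.array([0,0,1.])
def frame(yaw): return Ro.from_euler('z',yaw,degrees=True)
P0=np.array([508.8,-130.6,0]); Pyaw=39.7
PAD=np.array([620.,61.3,4.])
W0=np.array([494.1,-319.8,0]); Wr=frame(-38.8)
H0=np.array([495.7,295.0,0]); Hr=frame(-85.6)
def tool(theta,flip):   # tool in object frame: z=(-sin,0,-cos), y=+-obj y
    z=np.array([-np.sin(rad(theta)),0,-np.cos(rad(theta))]); y=np.array([0,1. if flip else -1.,0])
    return Ro.from_matrix(np.c_[np.cross(y,z),y,z])
def tcp(o,R,g,T,back=0):  # object pose, grasp point in object frame -> TCP position, quaternion
    A=R*T; return o+R.apply(g)-A.apply(Z)*(155+back),A.as_quat()
# wedge on plinth
Pr=frame(Pyaw)
Wpr=Pr*Ro.from_euler('y',-12,degrees=True)*frame(180)
Wp0=P0+[0,0,44]
TOP=Wp0+Wpr.apply([0,0,31.7])
GW=np.array([5,0,22.]); GH=np.array([0,0,24.])
def upright(az): # hull standing, deck facing az-180 (tool heading az)
    d=-np.array([np.cos(rad(az)),np.sin(rad(az)),0]); return Ro.from_matrix(np.c_[Z,np.cross(d,Z),d])
def stand(base,az): R=upright(az); return base-R.apply([-65,0,19]),R
E
python3 - <<'E'
from plan import *
print(TOP, Wpr.apply([0,-np.sin(0),1]), Wpr.apply([np.cos(rad(12)),0,0]))
r=lambda q: None if q is None else np.round(q,2).tolist()
for f in(0,1):
  for th in (0,):
    T=tool(th,f); print("wedge",f,r(planner.ik(*tcp(W0,Wr,GW,T))),r(planner.ik(*tcp(Wp0,Wpr,GW,T))))
  for th in (30,40):
    T=tool(th,f); print("hull",th,f,r(planner.ik(*tcp(H0,Hr,GH,T))))
    for az in (-45,0,5.6,30,45,60): print("  pad",az,r(planner.ik(*tcp(*stand(PAD,az),GH,T))))
    for az in (39.7,-50.3,-14,129.7): print("  top",az,r(planner.ik(*tcp(*stand(TOP,az),GH,T))))
E
```

```text
[ 503.72904095 -134.80999131   75.00727894] [-0.15996716 -0.1328073   0.9781476 ] [-0.73614051 -0.61115563 -0.20336832]
wedge 0 [-0.62, 0.35, 1.96, -0.0, 0.83, 1.63] None
hull 30 0 None
  pad -45 None
  pad 0 [0.11, 0.21, 2.51, 3.3, 0.64, -1.65]
  pad 5.6 [0.02, 0.21, 2.52, 3.03, 0.64, -1.52]
  pad 30 [-0.29, 0.27, 2.43, 2.04, 0.79, -1.11]
  pad 45 [-0.39, 0.34, 2.31, 1.64, 0.93, -1.0]
  pad 60 [-0.43, 0.43, 2.16, 1.35, 1.08, -0.94]
  top 39.7 [-0.91, 0.17, 2.33, 1.21, 1.18, -0.86]
  top -50.3 None
  top -14 None
  top 129.7 [-0.51, 0.69, 1.53, 0.34, 1.92, -1.26]
hull 40 0 [0.11, 0.36, 2.14, 0.97, 0.89, 2.45]
  pad -45 None
  pad 0 [0.1, 0.13, 2.45, 3.39, 0.31, -1.74]
  pad 5.6 [0.03, 0.12, 2.45, 2.97, 0.31, -1.45]
  pad 30 [-0.23, 0.18, 2.38, 1.79, 0.57, -0.8]
  pad 45 [-0.32, 0.26, 2.27, 1.45, 0.76, -0.74]
  pad 60 [-0.37, 0.35, 2.14, 1.2, 0.95, -0.74]
  top 39.7 [-0.83, 0.07, 2.31, 1.07, 1.06, -0.66]
  top -50.3 None
  top -14 None
  top 129.7 [-0.5, 0.59, 1.6, 0.3, 1.78, -1.25]
wedge 1 [-0.62, 0.35, 1.96, -0.0, 0.83, -1.51] [-0.43, 0.11, 2.18, 0.27, 0.78, 0.26]
hull 30 1 [0.2, 0.31, 2.12, 0.77, 0.8, -0.44]
  pad -45 None
  pad 0 [0.11, 0.21, 2.51, 3.3, 0.64, 1.5]
  pad 5.6 [0.02, 0.21, 2.52, 3.03, 0.64, 1.62]
  pad 30 [-0.29, 0.27, 2.43, 2.04, 0.79, 2.03]
  pad 45 [-0.39, 0.34, 2.31, 1.64, 0.93, 2.14]
  pad 60 [-0.43, 0.43, 2.16, 1.35, 1.08, 2.2]
  top 39.7 [-0.91, 0.17, 2.33, 1.21, 1.18, 2.28]
  top -50.3 None
  top -14 None
  top 129.7 [-0.51, 0.69, 1.53, 0.34, 1.92, 1.88]
hull 40 1 [0.11, 0.36, 2.14, 0.97, 0.89, -0.69]
  pad -45 None
  pad 0 [0.1, 0.13, 2.45, 3.39, 0.31, 1.4]
  pad 5.6 [0.03, 0.12, 2.45, 2.97, 0.31, 1.69]
  pad 30 [-0.23, 0.18, 2.38, 1.79, 0.57, 2.34]
  pad 45 [-0.32, 0.26, 2.27, 1.45, 0.76, 2.4]
  pad 60 [-0.37, 0.35, 2.14, 1.2, 0.95, 2.4]
  top 39.7 [-0.83, 0.07, 2.31, 1.07, 1.06, 2.48]
  top -50.3 None
  top -14 None
  top 129.7 [-0.5, 0.59, 1.6, 0.3, 1.78, 1.89]
```

```bash
cat >> plan.py <<'E'
F=lambda: sensors.get_state()["ft_force"]
def lower(p,dirv,maxd,step=0.7,df=4):
    """step along dirv until contact force rises; returns distance"""
    f0=np.array(F()); d=0
    while d<maxd:
        d+=step; bot.move_linear(p+dirv*d,feed=20)
        if np.dot(np.array(F())-f0,-dirv)>df: break
    s=sensors.get_state(); print("lowered",round(d,2),"dF",np.round(np.array(s["ft_force"])-f0,1),"t",round(s["t"],1)); return d
E
python3 - <<'E'
from plan import *
T=tool(0,1)
p,q=tcp(W0,Wr,GW,T)
bot.move_ptp(p+[0,0,90],q); bot.move_linear(p,feed=150); print("down",sensors.get_state()["t"])
bot.grab(); s=sensors.get_state(); print(s["t"],s["gripper_width"],s["grip_force"],s["ft_force"])
bot.move_linear(p+[0,0,120],feed=200)
n=Wpr.apply(Z)
p2,q2=tcp(Wp0,Wpr,GW,T)
bot.move_ptp(p2+n*60,q2); s=sensors.get_state(); print(s["t"],s["gripper_width"])
from vis import *
from rig import imaging
I,_=imaging.snapshot("side"); cv2.imwrite("pics/side1.png",I[:,:,::-1])
E
```

```text
down 2.7167
3.1 54.70496907353325 65.69033995270729 [ 0.54032321 -0.68357842  6.23089173]
5.425 55.38769374981013
```

View pics/side1.png

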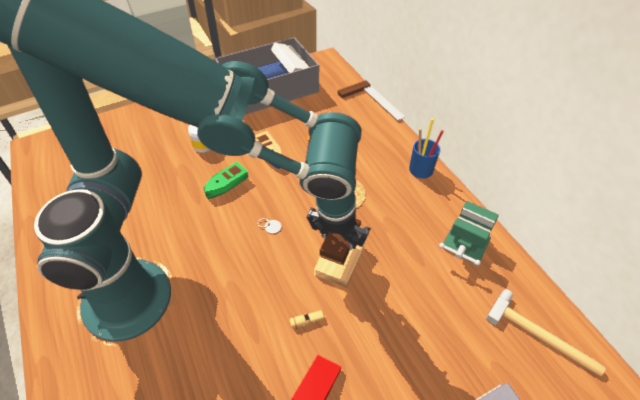

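The gripper holds the wedge over the plinth at (338,252), with the plinth below it at (340,268). The thick end points towards the low end. I'll lower it.

```bash
python3 - <<'E'
from plan import *
T=tool(0,1); n=Wpr.apply(Z); p2,q2=tcp(Wp0,Wpr,GW,T)
bot.move_linear(p2+n*4,feed=100); bot.pause(.1)
lower(p2+n*4,-n,8)
bot.ungrasp(); bot.pause(.2); p=np.array(sensors.get_state()["position"])
bot.move_linear(p+n*60,feed=150); bot.move_linear(p+n*60+Z*90,feed=250)
# next: above hull
Th=tool(30,1); h,qh=tcp(H0,Hr,GH,Th); a=(Hr*Th).apply(Z)
bot.move_ptp(h-a*90,qh); print(sensors.get_state()["t"],sensors.get_state()["ft_force"])
from vis import *
from rig import imaging
W=np.nanmedian([cloud("top",imaging.snapshot("top")[1]) for i in range(4)],0)
I=imaging.snapshot("top")[0]; cv2.imwrite("pics/top2.png",cv2.resize(I[140:300,180:500,::-1],(800,400),interpolation=cv2.INTER_CUBIC))
s=blob(W,(330,160,410,245),65,95); x,w,c=plane(s); print(len(s),rect(s),"slope",np.degrees(x[:2]),np.median(s[:,2])); print("want",TOP)
s=blob(W,(335,165,405,240),15,95);print(rect(s))
E
```

```text
lowered 2.1 dF [-2.6  1.3  4.3] t 7.0
10.225 [-0.1337605  -0.33209463 -0.58256407]
901 (array([ 508.9, -132.1]), array([114.6,  56.2]), 39.9) slope [ 0.14500099 -0.33381165] 74.85221925439077
want [ 503.72904095 -134.80999131   75.00727894]
(array([ 509.5, -129.9]), array([127.7,  84.9]), 39.4)
```

View pics/top2.png

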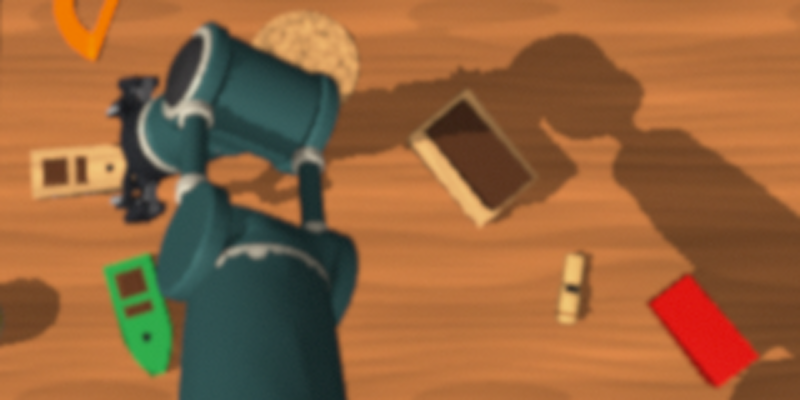

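The wedge sits on the plinth at about (470,150) in the crop, dark on pale, with the uphill plinth margin showing at upper left. Its top is level, but depth puts the centre about 5 mm uphill of target. I'll check that with a colour mask.

```bash
python3 - <<'E'
from plan import *
from vis import *
from rig import imaging
I,d=imaging.snapshot("top"); W=cloud("top",d)
a,b,c,e=330,160,410,245
S=I[b:e,a:c].astype(int); m=((S[...,0]<128)&(S[...,2]<80)).astype(np.uint8)
z=cv2.medianBlur(W[b:e,a:c,2].astype(np.float32),3)
for nm,mm in (("col",m),("col&z",m*(z>62).astype(np.uint8)),("z",((z>66)&(z<95)).astype(np.uint8))):
    n,l,st,_=cv2.connectedComponentsWithStats(mm); i=1+st[1:,4].argmax()
    v,u=np.nonzero(l==i); p=ray("top",np.c_[u+a,v+b],75.); r=rect(p)
    k=frame(-Pyaw).apply(p-P0); print(nm,len(u),r,"plinth-frame centre",frame(-Pyaw).apply(np.r_[r[0],0]-P0).round(1),"ext",np.percentile(k[:,:2],[1,99],axis=0).round(1).tolist())
print((S[20:60:4,40]).tolist())
I2,_=imaging.snapshot("side")
cv2.imwrite("pics/side3.png",np.vstack([cv2.resize(I2[215:290,290:390,::-1],(700,525),interpolation=cv2.INTER_CUBIC)]))
E
```

```text
col 2894 (array([ 528.5, -141.5]), array([233.4, 154.6]), -73.8) plinth-frame centre [  8.2 -21.    0. ] ext [[-73.1, -139.7], [107.7, 61.4]]
col&z 906 (array([ 508.2, -131.5]), array([114.4,  58. ]), 39.9) plinth-frame centre [-1.  -0.3  0. ] ext [[-56.9, -28.7], [54.8, 27.7]]
z 896 (array([ 507.9, -132. ]), array([113.4,  57.5]), 39.7) plinth-frame centre [-1.6 -0.5  0. ] ext [[-57.1, -28.7], [54.1, 27.3]]
[[146, 106, 65], [113, 81, 51], [60, 36, 23], [68, 40, 25], [91, 54, 31], [92, 54, 33], [93, 54, 31], [92, 54, 33], [93, 55, 33], [86, 55, 33]]
```

View pics/side3.png

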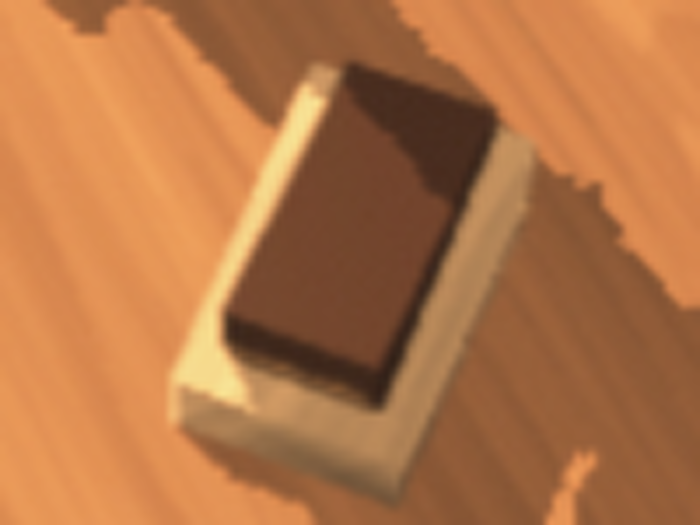

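The side crop shows the wedge square on the plinth, but with too much plinth showing at the low end (200,400). Both measurements agree that it sits about 5 mm too far uphill. I'll regrasp it at the known release pose and shift it 5.2 mm downhill.

```bash
python3 - <<'E'
from plan import *
T=tool(0,1); n=Wpr.apply(Z); p2,q2=tcp(Wp0,Wpr,GW,T); r=p2+n*1.9; dx=Wpr.apply([1,0,0])*5.2
bot.move_ptp(r+n*60+Z*60,q2); bot.move_linear(r,feed=150); bot.grab(); print(sensors.get_state()["gripper_width"])
bot.move_linear(r+n*6,feed=50); bot.move_linear(r+n*3+dx,feed=50); bot.pause(.1)
lower(r+n*3+dx,-n,6)
bot.ungrasp(); bot.pause(.2); p=np.array(sensors.get_state()["position"])
bot.move_linear(p+n*60,feed=150); bot.move_linear(p+n*60+Z*90,feed=250)
Th=tool(30,1); h,qh=tcp(H0,Hr,GH,Th); a=(Hr*Th).apply(Z)
bot.move_ptp(h-a*90,qh); print(sensors.get_state()["t"])
from vis import *
from rig import imaging
W=np.nanmedian([cloud("top",imaging.snapshot("top")[1]) for i in range(4)],0)
a,b,c,e=330,160,410,245
z=cv2.medianBlur(W[b:e,a:c,2].astype(np.float32),3);mm=((z>66)&(z<95)).astype(np.uint8)
n_,l,st,_=cv2.connectedComponentsWithStats(mm); i=1+st[1:,4].argmax()
v,u=np.nonzero(l==i); q=ray("top",np.c_[u+a,v+b],75.); r=rect(q); k=frame(-Pyaw).apply(q-P0)
print(r,frame(-Pyaw).apply(np.r_[r[0],0]-P0).round(1),"ext",np.percentile(k[:,:2],[1,99],axis=0).round(1).tolist())
s=W[b:e,a:c][l==i]; x,w,_=plane(s); print("slope",np.degrees(x[:2]).round(2),np.median(s[:,2]))
for az in (94.4,110,129.7,39.7):
  print(az,[ (lambda q:None if q is None else np.round(q,2).tolist())(planner.ik(*tcp(*stand(B,az),GH,Th,back=bk))) for B in (PAD,TOP) for bk in (0,90)])
E
```

```text
54.89805767712386
lowered 2.1 dF [-2.8 -0.   6.3] t 14.8
17.9917
(array([ 503.7, -135.6]), array([113.4,  56.9]), 40.2) [-7.1 -0.6  0. ] ext [[-62.7, -28.4], [48.5, 27.3]]
slope [ 0.18 -0.16] 73.65830617490667
94.4 [[-0.38, 0.65, 1.77, 0.9, 1.45, 2.21], [-0.48, 0.63, 1.69, 0.83, 1.56, 2.24], [-0.72, 0.54, 1.78, 0.66, 1.68, 2.11], [-0.79, 0.56, 1.64, 0.62, 1.81, 2.14]]
110 [[-0.32, 0.74, 1.6, 0.75, 1.61, 2.17], [-0.4, 0.75, 1.47, 0.7, 1.73, 2.2], [-0.63, 0.61, 1.66, 0.52, 1.8, 2.03], [-0.68, 0.66, 1.48, 0.5, 1.94, 2.05]]
129.7 [[-0.23, 0.84, 1.41, 0.57, 1.79, 2.07], [-0.28, 0.89, 1.22, 0.55, 1.93, 2.11], [-0.51, 0.69, 1.53, 0.34, 1.92, 1.88], [-0.54, 0.76, 1.31, 0.33, 2.07, 1.9]]
39.7 [[-0.36, 0.32, 2.35, 1.77, 0.88, 2.11], [-0.54, 0.15, 2.43, 1.54, 0.96, 2.24], [-0.91, 0.17, 2.33, 1.21, 1.18, 2.28], [-1.09, 0.08, 2.3, 1.06, 1.33, 2.33]]
```

The wedge is now at -7.1 along the plinth (ideal -6.6) and level. Next is the hull on the pad.

```bash
python3 - <<'E'
from plan import *
Th=tool(30,1); h,qh=tcp(H0,Hr,GH,Th)
bot.move_linear(h,feed=120); bot.grab(); s=sensors.get_state(); print(s["t"],s["gripper_width"],s["grip_force"],np.round(s["ft_force"],1))
bot.move_linear(h+Z*130,feed=200)
p,q=tcp(*stand(PAD,94.4),GH,Th)
bot.move_ptp(p+Z*80,q); s=sensors.get_state(); print(s["t"],s["gripper_width"],np.round(s["ft_force"],1))
bot.move_linear(p+Z*5,feed=120); bot.pause(.1)
from vis import *
from rig import imaging
I=imaging.snapshot("side")[0]; cv2.imwrite("pics/side4.png",I[:,:,::-1])
E
```

```text
19.5 51.24076271371333 64.04407338006422 [-0.4 -3.9  5.8]
22.4667 51.48818358695133 [-0.7  0.4 -2.4]
```

View pics/side4.png

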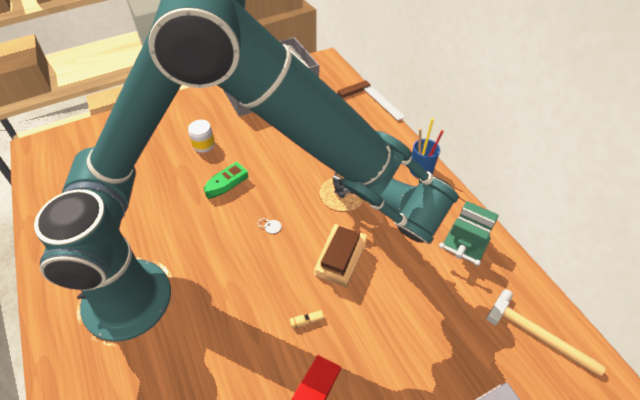

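The hull is held over the pad at (340,190), mostly hidden behind the arm. The forces read clean. I'll lower it, release and back away to look.

```bash
python3 - <<'E'
from plan import *
import json
Th=tool(30,1); p,q=tcp(*stand(PAD,94.4),GH,Th); a=(upright(94.4)*Th).apply(Z)
d=lower(p+Z*5,-Z,11); pr=np.array(sensors.get_state()["position"]); json.dump(pr.tolist(),open("rel.json","w")); print(pr-p)
bot.ungrasp(); bot.pause(.2)
bot.move_linear(pr-a*110,feed=150); P=pr-a*110+Z*120; bot.move_linear(P,feed=250); bot.move_linear(P+[-40,-190,60],feed=300)
s=sensors.get_state(); print(s["t"],np.round(s["q"],2))
from vis import *
from rig import imaging
W=np.nanmedian([cloud("top",imaging.snapshot("top")[1]) for i in range(4)],0)
I=imaging.snapshot("top")[0]; J=imaging.snapshot("side")[0]
cv2.imwrite("pics/pad5.png",np.hstack([cv2.resize(I[110:220,250:350,::-1],(400,440)),cv2.resize(J[90:210,300:400,::-1],(366,440))]))
S=W[100:230,250:350]; z=S[...,2]; s=S[(z>100)&(z<160)]; s=s.reshape(-1,3)
print(len(s),rect(s) if len(s) else 0,np.percentile(s[:,2],[2,50,98]),s.mean(0))
E
```

```text
lowered 4.9 dF [-1.5 -1.2  6.7] t 25.1
[ 0.12058686 -0.0868914   0.86212235]
28.125 [-0.73  0.56  1.4   0.71  1.97  2.34]
229 (array([621.8,  62.2]), array([44.4, 37.8]), 5.5) [101.11374909 125.29008528 134.38314381] [617.07222543  60.9137286  122.75123022]
```

View pics/pad5.png

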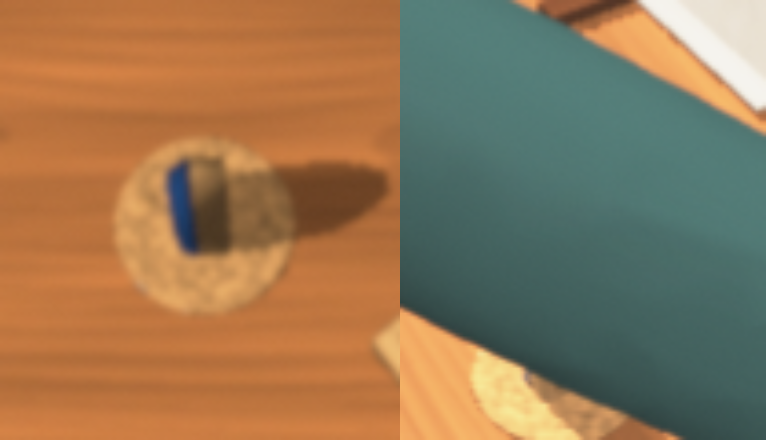

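The top view shows the hull standing on the pad near its centre (200,205 in the crop), with its bow about 135 mm up as expected. It stands by itself. Now I'll take it again and put it on the wedge top.

```bash
python3 - <<'E'
from plan import *
import json
pr=np.array(json.load(open("rel.json")))
Th=tool(30,1); A=upright(94.4)*Th; a=A.apply(Z); q=A.as_quat()
bot.move_linear(pr-a*110+Z*60,q,feed=300); bot.move_linear(pr-a*100,feed=200); bot.move_linear(pr,feed=130); bot.grab(); s=sensors.get_state(); print(s["t"],s["gripper_width"],s["grip_force"])
bot.move_linear(pr+Z*160,feed=200)
B=np.array([503.5,-135.4,75]); az=129.7
p,q=tcp(*stand(B,az),GH,Th); a=(upright(az)*Th).apply(Z)
bot.move_ptp(p+Z*80,q); bot.move_linear(p+Z*5,feed=120); bot.pause(.1); print(sensors.get_state()["t"])
lower(p+Z*5,-Z,11); pr=np.array(sensors.get_state()["position"]); print(pr-p)
bot.ungrasp(); bot.pause(.2)
bot.move_linear(pr-a*110,feed=150); P=pr-a*110+Z*150; bot.move_linear(P,feed=250)
q=np.array(sensors.get_state()["q"]); q[0]-=.5; bot.movej(q)
s=sensors.get_state(); print(s["t"],np.round(s["q"],2))
from vis import *
from rig import imaging
W=np.nanmedian([cloud("top",imaging.snapshot("top")[1]) for i in range(4)],0)
I=imaging.snapshot("top")[0]; J=imaging.snapshot("side")[0]
cv2.imwrite("pics/fin6.png",np.hstack([cv2.resize(I[100:300,200:400,::-1],(400,400)),cv2.resize(J[150:300,270:420,::-1],(400,400))]))
S=W[130:260,320:430]; z=S[...,2]; s=S[(z>193)&(z<225)]
print(len(s),rect(s) if len(s) else 0,np.percentile(s[:,2],[2,50,98]))
E
```

```text
31.1333 51.245997874623434 63.143830101471394
33.8667
lowered 4.9 dF [-1.4 -1.   7.3] t 35.6
[ 0.04595704 -0.0730557   1.1328944 ]
39.0417 [-1.05  0.67  1.16  0.38  2.3   2.  ]
166 (array([ 503.5, -134. ]), array([38.2, 25.5]), -47.3) [193.33312062 202.7016605  205.37802456]
```

View pics/fin6.png

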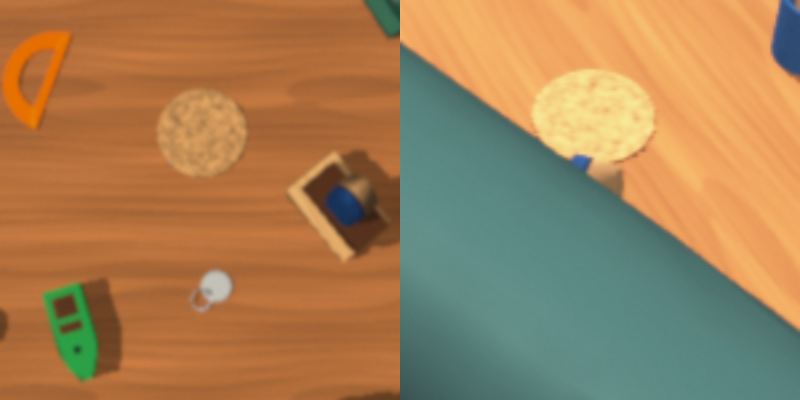

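The hull stands on the wedge at (350,200) in the crop. Its bow is about 205 mm up and its centre is within about 1.5 mm of the wedge's middle. The gripper is clear, so I'll hand in.

```bash
python3 -c "
from rig import bot
print(bot.hand_in())"
```

```text
the job is handed in; nothing more can be done
None
```

The job is done and handed in at about 39 s: the wedge sits level and centred on the plinth after one 5 mm correction, the hull stood by itself on the pad, and it now stands bow-up on the middle of the wedge.

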